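# Clamp a camera module in its test socket and hold the collar home

### The job

Lay the small camera module (square board with the lens standing up) flat on the stage plate of the test socket, centred between the four stops with its white plug towards the cable block, and let go of it. Then put the knurled clamp collar over it onto the post, turn the collar until the keyways hidden inside it drop over the post's pins, and push it fully home against the springs. The job finishes with the robot still holding the collar pushed home; leave the other things on the bench where they are.

Things in the scene. Friction and masses are not known exactly. Their poses are not given: they have to be found in the camera images.
- module: camera module, upright, 25 g: dark green board 28 x 28 mm, 4 mm thick, on it a black lens holder 16 x 16 mm reaching from 4 to 18 mm above the underside, then a lens barrel, diameter 14 mm, up to 25 mm. Origin: centre of the underside; x, y along the edges, z up. Grip the lens holder along the module's y axis, fingertips at least 5 mm above the underside (clear of board and plug)
- module_plug (a point): top of the module's white plug, 11.2 mm along the module's x axis from its centre and 7 mm above the underside; the plug is 3.6 mm (x) by 10 mm (y)
- socket: test socket, fixed: aluminium base plate 16 mm thick, x from -60 to 110 mm, y within 60 mm. Origin at bench height on the post's axis, z up, x towards the black cable block (x from 72 to 108 mm, y within 50 mm, top 46 mm high). Round seat, 72 mm diameter, top 20 mm high: the collar's lower rim rests on it when fully home. Post 43.5 mm in diameter, chamfered top 43.5 mm high
- post_pins (a point): point on the post's axis level with the upper sides of four radial pins, 32.5 mm above the bench. The pins are 5 mm thick, a quarter turn apart, and reach 26.5 mm from the axis. Their angle about the post differs every time and is not given by this point's axes: find it by turning the collar
- stage_top (a point): centre of the upper face of the round black stage plate (41 mm diameter) above the post, 49 mm above the bench when free; axes like the socket's. Four steel stops, one along each side of the module's place, 16 mm long, 3 mm high (lower than the board's upper face), leave 31 mm between opposite stops, with slightly sloping inner faces
- stage (a joint): how far the sprung stage plate is pushed down, m: 0 free, 0.004 with the module clamped and the collar fully home, stop at 0.0055. The springs push up with 3 N at 0 and 7.8 N at 0.004, so a collar that is let go of rises again
- collar: knurled dark metal clamp collar standing on its skirt, 34 mm tall, 120 g: grip 60 mm in diameter, above a lip 67 mm in diameter and 5 mm high at the lower rim, on which fingertips can push. Top flange 5 mm thick with a round window of 32 mm diameter, through which the module's lens stands out; below it a bore of 46 mm diameter. Origin: centre of the lower rim, z up. Grip it across from above
- collar_keys (a point): point on the collar's axis, 16 mm above its lower rim: upper end of four hidden keyways in the bore, open at the rim, 9 mm wide, on the collar's +x, +y, -x, -y. Not lined up, the rim rests on the pins, 32.5 mm above the bench; lined up within about 4 degrees it drops freely to 24 mm, where the flange meets the board's corners; pushed on against the springs it is home at 20 mm
- dust_cap: bystander: solid knurled blank cap, no window, 44 mm diameter, 18 mm tall, origin at the centre of its underside
- plug_board: bystander: rectangular circuit board 44 x 30 x 4 mm with a pin header and no lens, origin at the centre of its underside
- driver: bystander: screwdriver, 170 mm long, lying along its x axis
- bottle: bystander: clear solvent bottle, 56 mm diameter, 130 mm tall, origin at the centre of its underside
- screw_bin: bystander: small open black bin of screws, 100 x 80 x 42 mm, origin at the centre of its underside
- tweezers: bystander: steel tweezers, 125 mm long, lying along their x axis, 9 mm high
- brush: bystander: small cleaning brush, 160 mm long, lying along its x axis

How it is judged:
On the way, in this order (a step that is already met when the one before it is completed fails the run):
1. the module lies flat on the stage plate between the stops, plug towards the cable block, and has been let go of (horizontal distance between module and stage_top below 0.003 m and z of module in the frame of stage_top below 0.0015 m and angle between module's own z axis and vertical below 0.06 rad and angle between the x axis of module and the x axis of socket, either way round below 0.2 rad and x of module_plug in the frame of socket above 0.005 m and contact force between the fingers and module below 0.1 N), for 0.2 s.
2. the collar's keyways have dropped over the pins, round the module (horizontal distance between collar and socket below 0.003 m and z of collar in the frame of socket below 0.029 m and angle between collar's own z axis and vertical below 0.08 rad), for 0.1 s.
At the end, for the whole second after the job is handed in: The module lies flat between the stops (within 3 mm and 0.2 rad, plug towards the cable block) under the collar; the collar is level, within 3 mm of the post axis and 1.5 mm of fully home, the stage plate pressed over 2 mm down, and the robot still holds the collar there (horizontal distance between module and stage_top below 0.003 m and z of module in the frame of stage_top below 0.0015 m and angle between module's own z axis and vertical below 0.06 rad and angle between the x axis of module and the x axis of socket, either way round below 0.2 rad and x of module_plug in the frame of socket above 0.005 m and horizontal distance between collar and socket below 0.003 m and z of collar in the frame of socket below 0.0215 m and angle between collar's own z axis and vertical below 0.05 rad and value of joint stage above 0.002 m and contact force between any of the fingers, the arm and collar above 1 N and linear speed of collar below 0.02 m/s); the arm keeps its last pose, push and grip.
It fails at once if one of the other things on the bench is disturbed (moved by more than 20 mm) (distance of any of dust_cap, plug_board, driver, bottle, screw_bin, tweezers, brush from where it was at the start of the episode above 0.02 m).
It also fails if it takes over 72 s, if anything falls off the work surface, if the arm or the gripper's body presses on something with over 40 N, if the wrist force passes 120 N, or if a joint passes its speed limit or range.

### The arm

A 7-joint arm with a two-finger parallel gripper is mounted at the origin on the work surface. World frame = base frame: x ahead of the robot, y to its left, z up, the work surface at z = 0. Lengths are in m, angles in rad, forces in N, time in s.
With the tool pointing down it reaches from about 0.4 to 0.85 m from the base axis. Payload 10.4 kg.
Tool frame: the origin (TCP) lies midway between the tips of the shut fingers; the grasp point (between the pads) lies 19 mm behind it; y points along the fingers, x is the direction in which the jaws open and shut, and the axes are right-handed (so a half turn about y gives the same grasp; the last joint's range is limited). The gripper opens to 87 mm and grips with 3 to 60 N. Pads are 19 mm wide; open, the fingers measure 117 mm over their backs; the gripper's body (75 mm by 190 mm) begins 51 mm behind the grasp point.
Start: joints at [1.126, 0.332, -0.065, 1.46, 0.022, 1.35, -0.088], TCP at [0.256, -0.57, 0.223] pointing down, gripper open.
Joint ranges: [-2.6, 2.6], [-0.5, 2.12], [-1.47, 1.34], [0.16, 2.42], [-1.27, 4.41], [0.06, 2.06], [-2.6, 2.6]. Speed limits (rad/s): [2.22, 2.22, 2.79, 2.79, 3.14, 3.14, 3.14].

### API

Orientations are given as a unit quaternion [x, y, z, w].
In Python, from bench import r gives the robot as it stands. The module is installed in compiled form; this text tells all that it offers.
- The arm moves only by the tool arm_command, never from a script. Its argument "deltas" is one flat list of numbers, 6 for each row, row after row: the shift along the tool's x, y, z in m, then the turn, a rotation vector about the tool's x, y, z in degrees. In form: [tx, ty, tz, ax, ay, az, tx, ty, tz, ax, ay, az, ...]. A call has 1 to 8 rows; each row is the pose to reach, as a shift and turn from the pose commanded when the call began, along the tool's axes at that moment; what a row does not reach only later rows make up. A row lasts 1/8 s, in which the tool goes at most 62.5 mm and 10.7 degrees, less where a joint would pass 70% of its speed; a pose out of reach is approached as far as the arm can. A call with a gripper value outside its range is refused whole. "hand" is the opening, from 0 (shut) to 1 (fully open), set as the call begins (left out, the last holds). The fingers move at their own pace and stop on an object; "grip_force" is the grip in N (left out, the last holds). Time passes only in rows, so rows that repeat a pose let the fingers close. It gives the time, the measured TCP pose, the force and the opening at its end, in the units of the state.
- r.read_state(): the state, without advancing time (a new reading comes with each control period).
- r.camera(name): name is "side" or "top" or "wrist"; returns a dict with "image" (384x512x3 uint8, red, green, blue), "intrinsics" (3x3 intrinsics, pixels), "world_from_camera" (4x4, takes a point from camera to world coordinates); the wrist camera has in their place "hand_eye" (4x4, takes a point from camera to tool coordinates, whose origin is the TCP and whose axes are the tool frame's). Camera axes: x right, y down, z forward; pixel columns grow to the right and rows downward; lengths in m; the calibration is good to about 2 mm. A picture is of the moment at which its call begins: read the wrist's pose just before it. There is no depth.
- r.close_job(): hands the job in, once; it reports no verdict.
Trained networks look in a picture, given as the dict that the camera call returned (one of the last four; its "shot" number tells which), for a name from the list of things; names that differ only in an ending like _2 or _b are one class to them, and where a whole thing is asked for, a point or a joint stands for the part that bears it (a point fixed in the world has none). Each returns a list of dicts, best first, with "conf" (0 to 1); they miss things now and then, are a little off and sometimes report something else, mostly with a low value. They report only what shows in the picture. A call takes as long as a camera call.
- r.boxes_of(picture, query): "centre" ([row, column] in pixels, amid what is visible of it).
- r.regions_of(picture, query): "region" (384x512 bool, what is visible of it) and "centre" ([row, column] in pixels, amid what is visible of it).
The state is a dict: "time": time; "joint_positions": joint angles; "joint_vel": joint speeds; "joint_torque": joint torques, N m; "ee_pos": TCP position; "eef_rot": TCP orientation; "ft_force": force on the tool from outside, world axes, zero at the start; "torque": the same for the moment, N m; "width": finger opening in m.
Only numpy, scipy, OpenCV 4.12 (cv2) and the standard library are available. Lean on these libraries where they do the work, as an engineer would, in place of code of your own. Each camera call takes 0.05 s, during which the arm holds its last target.

## Working session

There is one attempt and no reset: what is moved stays moved. The work goes in short steps, Python scripts to look and compute and a tool call to move; the robot and the scene stay as the last step left them, time stands still between calls to the robot, and variables do not carry over. Pictures are saved under pics/ and viewed, and the job is handed in when it is done.

Besides the shell and the picture viewer there is one more tool, called after "Request:" in YAML: its name, and indented under it one key for each argument. arm_command: Moves the arm, as the interface text tells. Its arguments: {"type":"object","properties":{"deltas":{"type":"array","items":{"type":"number"}},"hand":{"type":"number"},"grip_force":{"type":"number"}},"required":["deltas"]}

```bash
mkdir -p pics; cat > h.py <<'E'
import numpy as np, cv2
from bench import r
from scipy.spatial.transform import Rotation as R
def snap(name,fn=None):
    s=r.read_state(); p=r.camera(name)
    if fn: cv2.imwrite('pics/'+fn+'.png',p['image'][:,:,::-1])
    if name=='wrist':
        T=np.eye(4);T[:3,:3]=R.from_quat(s['eef_rot']).as_matrix();T[:3,3]=s['ee_pos']
        p['W']=T@np.array(p['hand_eye'])
    else: p['W']=np.array(p['world_from_camera'])
    return p
def ray(p,rc,z):
    K=np.array(p['intrinsics']);d=np.linalg.inv(K)@[rc[1],rc[0],1]
    W=p['W'];d=W[:3,:3]@d;o=W[:3,3]
    return o+d*(z-o[2])/d[2]
def proj(p,X):
    W=np.linalg.inv(p['W']);c=W[:3,:3]@np.array(X)+W[:3,3]
    u=np.array(p['intrinsics'])@c;return np.array([u[1]/u[2],u[0]/u[2]])
E
python3 - <<'E'
from h import *
s=r.read_state();print({k:np.round(v,3).tolist() for k,v in s.items()})
for n in ['top','side','wrist']:
    p=snap(n,n+'0');print(n,np.round(p['W'],3).tolist(),np.array(p['intrinsics'])[0,0])
    for q,z in [('module',0.01),('socket',0.02),('collar',0.03),('dust_cap',.018),('plug_board',.004),('driver',.01),('bottle',.06),('screw_bin',.03),('tweezers',.005),('brush',.01)]:
        for b in r.boxes_of(p,q)[:2]:
            print(n,q,round(b['conf'],2),np.round(b['centre'],1),np.round(ray(p,b['centre'],z),3))
E
```

```text
{'time': 0.0, 'joint_positions': [1.126, 0.333, -0.065, 1.461, 0.022, 1.35, -0.088], 'joint_vel': [-0.001, 0.002, -0.001, 0.001, -0.001, 0.0, 0.001], 'joint_torque': [-0.0, -62.326, 0.024, -38.989, -0.061, 0.04, 0.0], 'ee_pos': [0.256, -0.57, 0.222], 'eef_rot': [-0.593, 0.385, -0.384, 0.594], 'ft_force': [-0.1, -0.095, 0.347], 'torque': [0.023, 0.007, 0.083], 'width': 0.087}
top [[-0.001, -0.997, 0.071, 0.518], [-1.0, 0.002, 0.007, -0.009], [-0.007, -0.071, -0.997, 1.06], [0.0, 0.0, 0.0, 1.0]] 366.1022147171284
top module 0.58 [207.6 237.3] [0.565 0.057 0.01 ]
top module 0.22 [127.6 322.9] [ 0.797 -0.192  0.01 ]
top socket 0.77 [202.2 238.2] [0.58  0.054 0.02 ]
top socket 0.71 [217.9 417.8] [ 0.534 -0.454  0.02 ]
top collar 0.73 [236.5 333.4] [ 0.483 -0.213  0.03 ]
top dust_cap 0.62 [175.8 145.4] [0.656 0.321 0.018]
top plug_board 0.69 [176.5 345.1] [ 0.655 -0.255  0.004]
top driver 0.92 [235.2  96. ] [0.486 0.462 0.01 ]
top driver 0.4 [238.1 155. ] [0.478 0.292 0.01 ]
top bottle 0.7 [129.9 325.2] [ 0.778 -0.189  0.06 ]
top tweezers 0.61 [128.3 322.7] [ 0.797 -0.192  0.005]
top brush
[... 264 characters left out ...]
] [0.578 0.064 0.02 ]
side collar 0.54 [173.1 324. ] [ 0.464 -0.217  0.03 ]
side dust_cap 0.74 [346.8 209.9] [0.481 0.463 0.018]
side dust_cap 0.55 [276.2 184.9] [0.638 0.336 0.018]
side plug_board 0.65 [157.5 274.7] [ 0.67  -0.269  0.004]
side driver 0.55 [346.1 211.5] [0.482 0.457 0.01 ]
side bottle 0.93 [152.2 235.9] [ 0.773 -0.164  0.06 ]
side screw_bin 0.68 [229.  174.1] [0.757 0.221 0.03 ]
side screw_bin 0.51 [219.2 255. ] [0.569 0.085 0.03 ]
side tweezers 0.57 [189.6 209.3] [0.785 0.001 0.005]
side brush 0.65 [141.4 327.3] [ 0.528 -0.452  0.01 ]
wrist [[0.41, -0.885, -0.219, 0.316], [-0.912, -0.398, -0.098, -0.544], [-0.0, 0.24, -0.971, 0.386], [0.0, 0.0, 0.0, 1.0]] 291.48858453750506
```

View pics/top0.png

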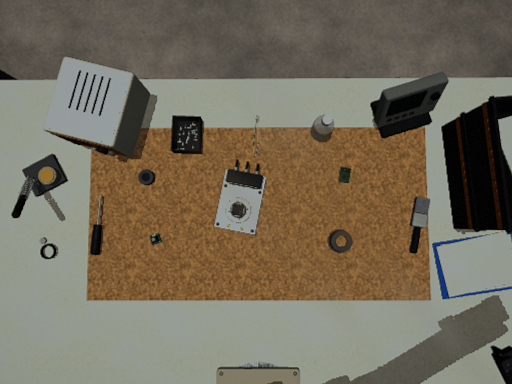

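View pics/side0.png

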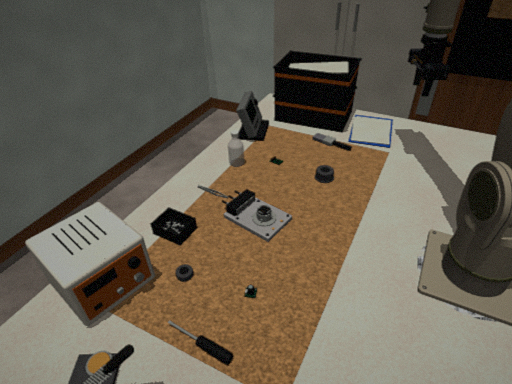

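The top view shows the module at about (239,156) with the collar at (240,341). The socket post is at (210,239), and its cable block lies at larger x. The networks had confused some of these.

```bash
cat >> h.py <<'E'
def pose():
    s=r.read_state();return np.array(s['ee_pos']),R.from_quat(s['eef_rot'])
def delta(pos,jawyaw=None,cur=None):
    """tool deltas to reach TCP pos with tool y straight down, jaw axis yaw (deg, mod 180) in the world; nearest"""
    p,q=pose() if cur is None else cur
    M=q.as_matrix()
    xa=M[:,0];cy=np.degrees(np.arctan2(xa[1],xa[0]))
    if jawyaw is None: jawyaw=cy
    d=(jawyaw-cy+180)%360-180
    t=np.radians(cy+d)
    X=np.array([np.cos(t),np.sin(t),0]);Y=np.array([0,0,-1.]);Z=np.cross(X,Y)
    q2=R.from_matrix(np.c_[X,Y,Z])
    return np.round(M.T@(np.array(pos)-p),4).tolist(),np.round(np.degrees((q.inv()*q2).as_rotvec()),2).tolist(),round(cy,2)
E
python3 - <<'E'
from h import *
p,q=pose();print(np.round(q.as_matrix(),3))
P=snap('top')
for n,rc,z in [('mod',(239,156),.018),('post',(210,239),.049),('collar',(240.5,341),.034)]:print(n,ray(P,rc,z).round(3))
print(P['image'].shape)
im=cv2.resize(P['image'][150:270,130:370],None,fx=3.3,fy=3.3,interpolation=cv2.INTER_CUBIC)
cv2.imwrite('pics/topz.png',im[:,:,::-1])
P=snap('side');im=cv2.resize(P['image'][180:310,150:300],None,fx=4,fy=4,interpolation=cv2.INTER_CUBIC)
cv2.imwrite('pics/sidez.png',im[:,:,::-1])
print(delta([.47,-.2,.25]),delta([.46,.28,.25]))
E
```

```text
[[ 0.409  0.     0.912]
 [-0.912 -0.     0.409]
 [ 0.    -1.    -0.   ]]
mod [0.476 0.287 0.018]
post [0.556 0.05  0.049]
collar [ 0.472 -0.233  0.034]
(384, 512, 3)
([-0.2501, -0.0275, 0.3469], [0.0, -0.0, 0.01], np.float64(-65.83)) ([-0.6922, -0.0275, 0.5343], [0.0, -0.0, 0.01], np.float64(-65.83))
```

View pics/topz.png

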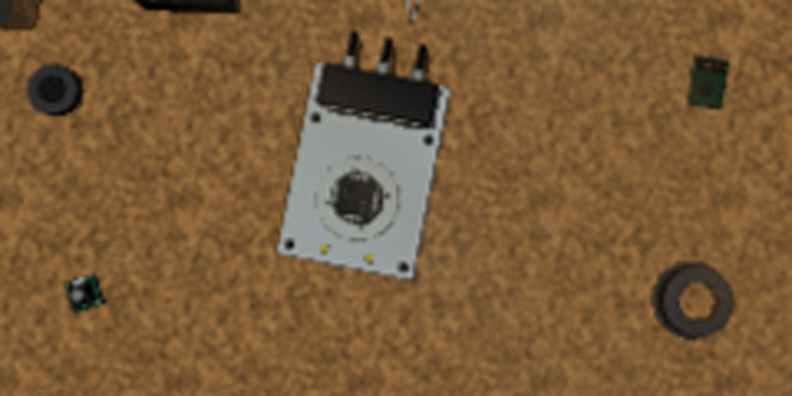

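View pics/sidez.png

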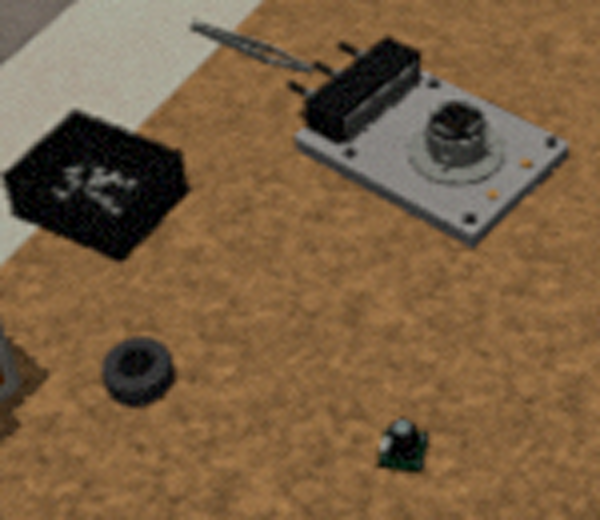

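The zooms show the module's white plug facing left, roughly world +y. The socket's x axis is turned about -13° in yaw. I'm moving over the collar side first, then on to the module.

Request:
arm_command:
  deltas: [-0.25,-0.03,0.34,0,0,0,-0.25,-0.03,0.34,0,0,0,-0.25,-0.03,0.34,0,0,0,-0.25,-0.03,0.34,0,0,0,-0.25,-0.03,0.34,0,0,0,-0.25,-0.03,0.34,0,0,0,-0.25,-0.03,0.34,0,0,0,-0.25,-0.03,0.34,0,0,0]
  hand: 1

```text
time: 2.75
ee_pos: [0.4657, -0.199, 0.2531]
eef_rot: [-0.595, 0.382, -0.383, 0.595]
ft_force: [-0.2, -0.8, 0.4]
width: 0.0872
```

```bash
python3 - <<'E'
from h import *
P=snap('wrist','w1')
for b in r.boxes_of(P,'collar')[:2]: print(b['conf'],b['centre'],ray(P,b['centre'],.034))
print(r.read_state()['joint_positions'])
print(delta([.43,.28,.22],-76))
E
```

```text
[ 0.68676721  0.07633654 -0.38176282  1.70636305  0.02952405  1.3644542
 -0.84856501]
([-0.4545, 0.0323, 0.1674], [0.02, 10.19, 0.02], np.float64(-65.81))
```

View pics/w1.png

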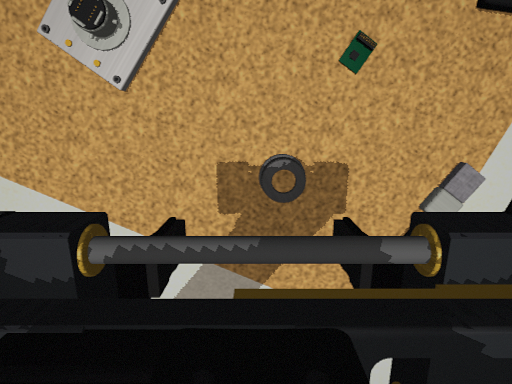

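The wrist view shows the collar at (180,283), just below the TCP. Next I go above the module with the jaw yaw near 10°.

```bash
python3 - <<'E'
from h import *
P=snap('wrist')
print(ray(P,(177,283),.034))
print(delta([.476,.27,.20],10))
E
```

```text
[ 0.47141343 -0.23532884  0.034     ]
([-0.4275, 0.0522, 0.2052], [0.03, -75.9, -0.0], np.float64(-65.9))
```

Request:
arm_command:
  deltas: [-0.43,0.05,0.205,0,-76,0,-0.43,0.05,0.205,0,-76,0,-0.43,0.05,0.205,0,-76,0,-0.43,0.05,0.205,0,-76,0,-0.43,0.05,0.205,0,-76,0,-0.43,0.05,0.205,0,-76,0,-0.43,0.05,0.205,0,-76,0,-0.43,0.05,0.205,0,-76,0]

```text
time: 3.9
ee_pos: [0.475, 0.2744, 0.2021]
eef_rot: [-0.704, -0.063, 0.063, 0.704]
ft_force: [0.8, -1.2, -0.4]
width: 0.0873
```

Request:
arm_command:
  deltas: [0,0,0,0,0,0,0,0,0,0,0,0]

```text
time: 4.15
ee_pos: [0.4755, 0.2715, 0.2021]
eef_rot: [0.705, 0.062, -0.062, -0.704]
ft_force: [0.0, -1.7, -0.7]
width: 0.087
```

```bash
python3 - <<'E'
from h import *
P=snap('wrist','w2')
for n in ['module','module_plug']:
  for b in r.boxes_of(P,n)[:2]: print(n,b['conf'],b['centre'],ray(P,b['centre'],.007))
p,q=pose();print(p.round(4),q.as_matrix().round(3))
im=P['image']; cv2.imwrite('pics/w2z.png',cv2.resize(im[100:250,150:350],None,fx=4,fy=4)[:,:,::-1])
np.savez('w2.npz',K=P['intrinsics'],W=P['W'],image=im)
E
```

```text
module 0.76 [157.7, 261.9] [0.47622498 0.29340913 0.007     ]
module_plug 0.75 [153.4, 262.1] [0.47553385 0.29863207 0.007     ]
module_plug 0.36 [283.3, 279.7] [0.53073369 0.12825103 0.007     ]
[0.4756 0.2715 0.2026] [[ 0.985  0.001 -0.174]
 [ 0.174 -0.001  0.985]
 [ 0.    -1.    -0.001]]
```

View pics/w2z.png

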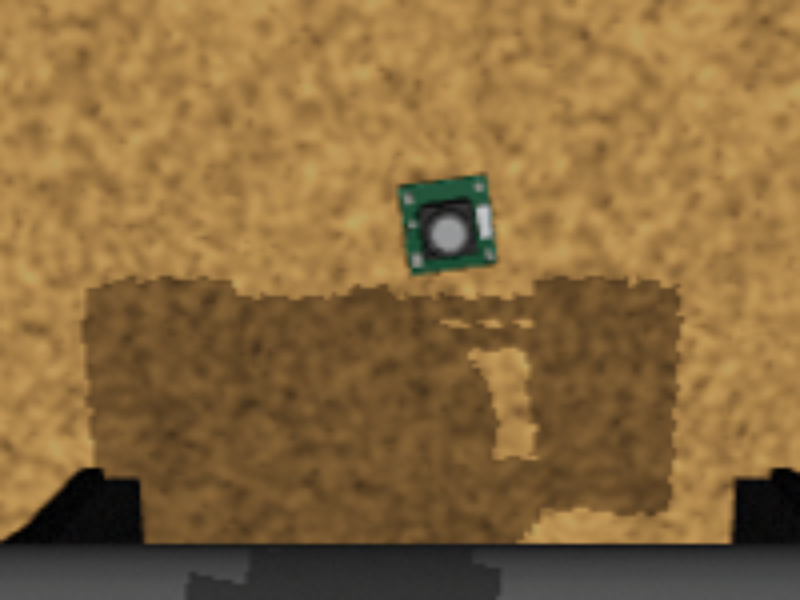

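The plug points to the image right, which is tool +x, so the module yaw is about 17°. The white spot in the top view was the lens. I'll fit the board outline for an exact pose.

```bash
python3 - <<'E'
from h import *
d=np.load('w2.npz');P=dict(intrinsics=d['K'],W=d['W']);im=d['image']
hsv=cv2.cvtColor(im,cv2.COLOR_RGB2HSV)
m=cv2.inRange(hsv,(60,90,30),(95,255,255));m[:130]=0;m[190:]=0;m[:,:230]=0;m[:,300:]=0
pts=np.argwhere(m>0)
# rectify edge points to board-top plane z=.004
w=np.array([ray(P,q,.004)[:2] for q in pts])
(c,s,a)=cv2.minAreaRect((w*1000).astype(np.float32));print('board',c,s,a)
# plug
m2=cv2.inRange(hsv,(0,0,150),(180,70,255));m2[:140]=0;m2[:,:266]=0;m2[175:]=0;m2[:,280:]=0
q=np.argwhere(m2>0).mean(0);print(q,ray(P,q,.007))
cx,cy=np.array(c)/1000
pl=ray(P,q,.007)[:2];print(np.degrees(np.arctan2(pl[1]-cy,pl[0]-cx)),np.hypot(pl[1]-cy,pl[0]-cx))
# barrel top
m3=cv2.inRange(hsv,(0,0,70),(180,60,255));m3[:150]=0;m3[166:]=0;m3[:,:254]=0;m3[:,268:]=0
q=np.argwhere(m3>0).mean(0);print(q,ray(P,q,.025))
E
```

```text
board (475.41290283203125, 295.3551025390625) (26.548542022705078, 26.971284866333008) 17.82143783569336
[155.15 270.4 ] [0.48593056 0.29830582 0.007     ]
15.671418505617657 0.010923726000340254
[158.43589744 261.26923077] [0.47509528 0.29456772 0.025     ]
```

```bash
python3 - <<'E'
from h import *
print(delta([.4754,.295,.10],107.5))
E
```

```text
([0.0039, 0.1026, 0.0233], [0.06, -97.51, -0.03], np.float64(9.99))
```

Request:
arm_command:
  deltas: [0.004,0.05,0.023,0,-97.5,0,0.004,0.1026,0.023,0,-97.5,0,0.004,0.1026,0.023,0,-97.5,0,0.004,0.1026,0.023,0,-97.5,0,0.004,0.1026,0.023,0,-97.5,0,0.004,0.1026,0.023,0,-97.5,0,0.004,0.1026,0.023,0,-97.5,0,0.004,0.1026,0.023,0,-97.5,0]

```text
time: 5.3
ee_pos: [0.4754, 0.2952, 0.1001]
eef_rot: [-0.472, -0.527, 0.527, 0.471]
ft_force: [-0.3, -0.3, 0.6]
width: 0.0871
```

```bash
python3 - <<'E'
from h import *
print(pose()[0]);print(delta([.4754,.295,.08],107.5))
E
```

```text
[0.47537067 0.29524036 0.10006148]
([-0.0002, 0.0201, 0.0], [0.03, -11.16, -0.06], np.float64(96.34))
```

Request:
arm_command:
  deltas: [0,0.02,0,0,-11.2,0,0,0.02,0,0,-11.2,0,0,0.02,0,0,-11.2,0]

```text
time: 5.68
ee_pos: [0.475, 0.2962, 0.0805]
eef_rot: [0.421, 0.569, -0.568, -0.42]
ft_force: [0.7, -0.3, 0.5]
width: 0.0871
```

```bash
python3 - <<'E'
from h import *
P=snap('wrist','w3');print(delta([.4754,.295,.008],107.5))
for e in [(0,0,.025),(0,0,0.004)]: print(proj(P,np.array([.4754,.295,0])+e))
t=np.radians(17.5);u=np.array([np.cos(t),np.sin(t),0]);v=np.array([-u[1],u[0],0])
im=P['image'].copy()
for a,b in [(1,1),(1,-1),(-1,1),(-1,-1)]:
    q=proj(P,np.array([.4754,.295,.004])+.014*(a*u+b*v));cv2.circle(im,(int(round(q[1])),int(round(q[0]))),2,(255,0,0),-1)
cv2.imwrite('pics/w3m.png',cv2.resize(im[60:260,130:390],None,fx=3,fy=3)[:,:,::-1])
E
```

```text
([-0.0015, 0.0727, 0.0002], [0.05, -0.42, -0.01], np.float64(107.08))
[206.09759188 257.45342841]
[199.11299972 257.56485197]
```

View pics/w3m.png

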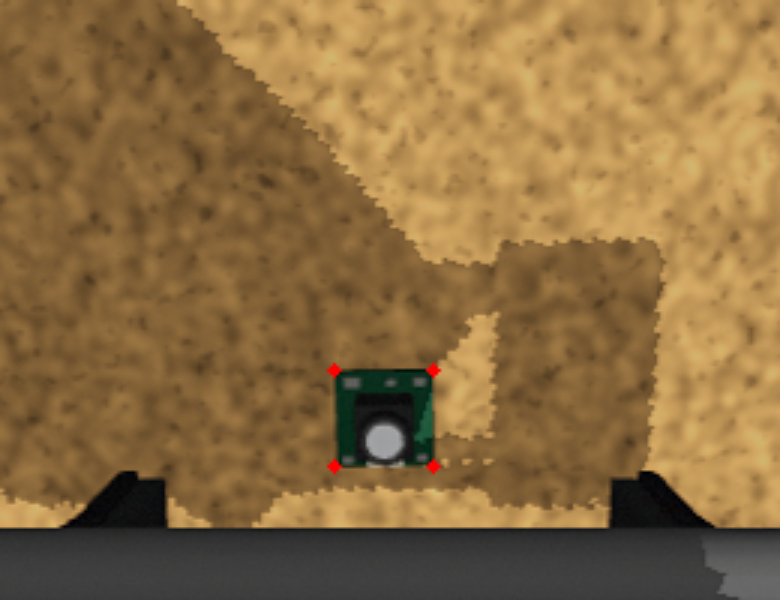

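The projected board outline agrees with the picture to within a pixel. I descend and grip the lens holder.

Request:
arm_command:
  deltas: [-0.001,0.05,0,0,0,0,-0.001,0.072,0,0,0,0,-0.001,0.072,0,0,0,0,-0.001,0.072,0,0,0,0]

```text
time: 6.22
ee_pos: [0.4755, 0.2965, 0.0094]
eef_rot: [0.419, 0.57, -0.569, -0.419]
ft_force: [-0.1, -0.0, 0.6]
width: 0.0873
```

```bash
python3 - <<'E'
from h import *
print(delta([.4754,.295,.008],107.5))
E
```

```text
([-0.0014, 0.0014, 0.0005], [0.09, -0.2, 0.03], np.float64(107.3))
```

Request:
arm_command:
  deltas: [-0.001,0.0015,0.0005,0,0,0,-0.001,0.0015,0.0005,0,0,0,-0.001,0.0015,0.0005,0,0,0,-0.001,0.0015,0.0005,0,0,0,-0.001,0.0015,0.0005,0,0,0,-0.001,0.0015,0.0005,0,0,0,-0.001,0.0015,0.0005,0,0,0,-0.001,0.0015,0.0005,0,0,0]
  hand: 0
  grip_force: 12

```text
time: 7.22
ee_pos: [0.4748, 0.2945, 0.0064]
eef_rot: [-0.419, -0.57, 0.57, 0.419]
ft_force: [-0.2, -0.2, 0.2]
width: 0.0159
```

Request:
arm_command:
  deltas: [0,-0.05,0,0,0,0,0,-0.1,0,0,0,0,0,-0.1,0,0,0,0,0,-0.1,0,0,0,0]

```text
time: 7.72
ee_pos: [0.4747, 0.2941, 0.1059]
eef_rot: [-0.419, -0.569, 0.57, 0.419]
ft_force: [0.2, -0.1, 0.2]
width: 0.0161
```

```bash
python3 - <<'E'
from h import *
P=snap('wrist','w4')
print(delta([.556-.05,.05,.17],77))
E
```

```text
([-0.2424, -0.0644, 0.0424], [-0.07, 30.3, -0.06], np.float64(107.3))
```

View pics/w4.png

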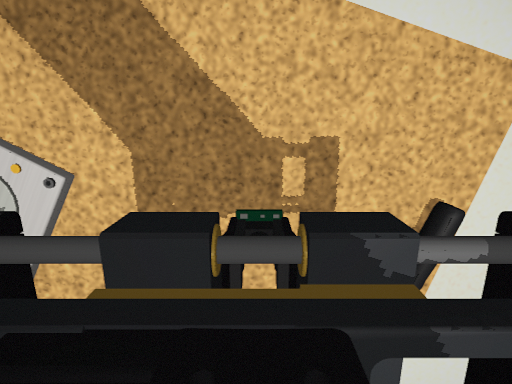

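The module is gripped, with a width of 16 mm and the board's edge visible at row 215. I move past the stage with the wrist camera straight above it to measure the socket.

```bash
python3 - <<'E'
from h import *
print(delta([.62,.034,.12],77))
E
```

```text
([-0.2915, -0.0145, -0.0617], [-0.07, 30.3, -0.06], np.float64(107.3))
```

Request:
arm_command:
  deltas: [-0.29,-0.015,-0.062,0,30.3,0,-0.29,-0.015,-0.062,0,30.3,0,-0.29,-0.015,-0.062,0,30.3,0,-0.29,-0.015,-0.062,0,30.3,0,-0.29,-0.015,-0.062,0,30.3,0,-0.29,-0.015,-0.062,0,30.3,0,-0.29,-0.015,-0.062,0,30.3,0,-0.29,-0.015,-0.062,0,30.3,0]

```text
time: 8.78
ee_pos: [0.6194, 0.0378, 0.121]
eef_rot: [-0.553, -0.441, 0.441, 0.553]
ft_force: [-0.4, 0.5, -0.4]
width: 0.0162
```

Request:
arm_command:
  deltas: [0,0,0,0,0,0,0,0,0,0,0,0]

```text
time: 9.02
ee_pos: [0.6201, 0.0367, 0.1215]
eef_rot: [0.553, 0.44, -0.44, -0.553]
ft_force: [-0.5, 0.8, 0.3]
width: 0.0159
```

```bash
python3 - <<'E'
from h import *
P=snap('wrist','w5')
for n in ['stage_top','post_pins','socket']:
  for b in r.boxes_of(P,n)[:2]: print(n,b['conf'],b['centre'],ray(P,b['centre'],.049))
p,q=pose();print(p,delta([.6,0,.1],77))
np.savez('w5.npz',K=P['intrinsics'],W=P['W'],image=P['image'])
cv2.imwrite('pics/w5z.png',cv2.resize(P['image'][0:230,130:390],None,fx=2.6,fy=2.6,interpolation=cv2.INTER_CUBIC)[:,:,::-1])
E
```

```text
stage_top 0.67 [117.2, 262.4] [0.55506545 0.05471568 0.049     ]
post_pins 0.85 [126.1, 264.9] [0.56211844 0.05513856 0.049     ]
socket 0.7 [128.2, 263.6] [0.5634643  0.05378642 0.049     ]
[0.62020599 0.03617384 0.12148561] ([-0.0398, 0.0215, 0.0116], [0.01, 0.01, -0.01], np.float64(77.01))
```

View pics/w5z.png

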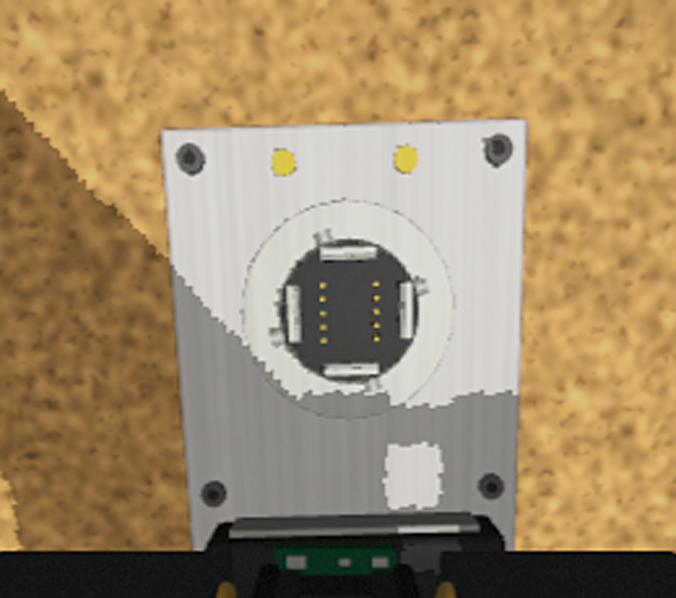

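The stops show at zoom pixels (349,254), (293,314), (407,310) and (352,370). The four pins are also visible, at (323,237), (422,287), (373,385) and (276,338). I compute the centre, the yaw and the pin angles.

```bash
python3 - <<'E'
from h import *
d=np.load('w5.npz');P=dict(intrinsics=d['K'],W=d['W']);im=d['image']
f=lambda u,v,z: ray(P,(v/2.6-.3,130+u/2.6-.3),z)[:2]
S=np.array([f(349,254,.052),f(293,314,.052),f(407,310,.052),f(352,370,.052)])
c=S.mean(0);print('stops',S.round(4).tolist(),c)
a=S[3]-S[0];b=S[1]-S[2];print(np.linalg.norm(a),np.linalg.norm(b),np.degrees(np.arctan2(a[1],a[0])),np.degrees(np.arctan2(b[1],b[0])))
for (u,v) in [(323,237),(422,287),(373,385),(276,338)]:
    w=f(u,v,.0315)-c;print('pin',np.linalg.norm(w),np.degrees(np.arctan2(w[1],w[0])))
A,B,C,D=f(163,130,.016),f(525,120,.016),f(190,548,.016),f(514,548,.016)
print('edges',np.degrees(np.arctan2(*(A-B)[::-1])),np.degrees(np.arctan2(*(C-A)[::-1])),np.degrees(np.arctan2(*(D-B)[::-1])))
# dark stage disc
g=cv2.cvtColor(im,cv2.COLOR_RGB2GRAY);m=(g<75).astype(np.uint8);m[:85]=0;m[152:]=0;m[:,:230]=0;m[:,300:]=0
m=cv2.morphologyEx(m,cv2.MORPH_OPEN,np.ones((3,3),np.uint8))
q=np.argwhere(m);w=np.array([ray(P,x,.049)[:2] for x in q]);print('disc mean',w.mean(0),w.min(0),w.max(0))
# seat circle: left/right/top in the zoom
for uv in [(242,308),(455,302),(348,200),(348,418)]: print(f(*uv,.02)-c)
E
```

```text
stops [[0.5412, 0.059], [0.554, 0.039], [0.5605, 0.0723], [0.574, 0.0526]] [0.55741317 0.05574194]
0.03347793564767575 0.03392189328719027 -11.116800602939799 -100.96308570386076
pin 0.024707861275841667 -173.17304373559048
pin 0.024733989498973912 96.04952992615534
pin 0.02452975980846961 6.1756400714590765
pin 0.02510504909662099 -84.39553135386862
edges -101.45957493918792 -12.018659269943816 -11.084949081809732
disc mean [0.55693438 0.0557492 ] [0.53880831 0.03689138] [0.57532968 0.07393683]
[-0.00962144 -0.03472142]
[0.00453653 0.03580876]
[-0.03499107  0.00771067]
[ 0.034729  -0.0079886]
```

```bash
python3 - <<'E'
from h import *
d=np.load('w5.npz');P=snap('wrist');HE=np.array(P['hand_eye'])
Q=dict(intrinsics=d['K'],W=HE)
for X in [(-.0137,.0024,.0133),(.0143,.0024,.0133),(-.0137,.0064,.0133),(.0143,.0064,.0133)]:
    q=proj(Q,X);print(q,(q[1]-130)*2.6,q[0]*2.6)
im=d['image'];cv2.imwrite('pics/w5b.png',cv2.resize(im[195:240,220:300],None,fx=8,fy=8,interpolation=cv2.INTER_NEAREST)[:,:,::-1])
E
```

```text
[209.91694216 235.29659173] 273.77113849032287 545.7840496084149
[209.93749507 282.52660016] 396.56916041102426 545.8374871802763
[207.96952602 235.81270429] 275.11303114854263 540.7207676468406
[207.98973381 282.00474576] 395.2123389729976 540.7733079102579
```

View pics/w5b.png

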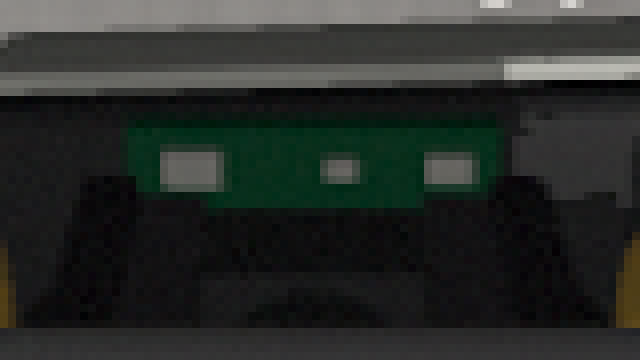

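The held module sits in the jaws as predicted, within half a millimetre. I go above the stage.

```bash
python3 - <<'E'
from h import *
print(pose()[0],delta([.5562,.0555,.085],78.7))
E
```

```text
[0.6202203  0.03617372 0.12148207] ([0.0044, 0.0365, 0.0667], [0.01, -1.69, -0.01], np.float64(77.01))
```

Request:
arm_command:
  deltas: [0.0044,0,0.06,0,-1.7,0,0.0044,0.0365,0.0667,0,-1.7,0,0.0044,0.0365,0.0667,0,-1.7,0,0.0044,0.0365,0.0667,0,-1.7,0,0.0044,0.0365,0.0667,0,-1.7,0]

```text
time: 9.9
ee_pos: [0.5574, 0.0555, 0.0861]
eef_rot: [0.547, 0.449, -0.448, -0.547]
ft_force: [0.4, -0.2, -0.8]
width: 0.0157
```

```bash
python3 - <<'E'
from h import *
print(pose()[0],delta([.5562,.0555,.060],78.7))
E
```

```text
[0.55742296 0.05551472 0.08606128] ([-0.0003, 0.0261, 0.0012], [0.09, -0.02, 0.05], np.float64(78.68))
```

Request:
arm_command:
  deltas: [0,0.0255,0.001,0,0,0,0,0.0255,0.001,0,0,0,0,0.0255,0.001,0,0,0]

```text
time: 10.28
ee_pos: [0.5559, 0.0559, 0.0604]
eef_rot: [0.547, 0.449, -0.448, -0.547]
ft_force: [-1.3, 0.5, -0.5]
width: 0.0159
```

```bash
python3 - <<'E'
from h import *
s=r.read_state();print(s['ft_force'])
P=snap('wrist','w6');print(pose()[0],delta([.5562,.0555,.055],78.7))
cv2.imwrite('pics/w6b.png',cv2.resize(P['image'][120:270,150:370],None,fx=3.6,fy=3.6)[:,:,::-1])
E
```

```text
[-1.25443778  0.47857381 -0.47522623]
[0.55596817 0.05589666 0.06055193] ([-0.0003, 0.0056, -0.0003], [0.07, 0.01, 0.03], np.float64(78.71))
```

View pics/w6b.png

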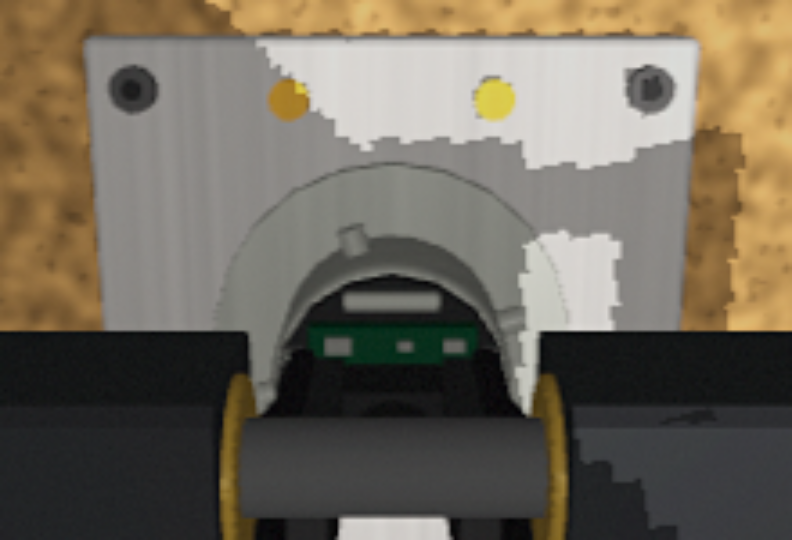

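The board is centred behind the front stop (zoom column 394 against 391). I lower it.

Request:
arm_command:
  deltas: [-0.0004,0.003,0,0,0,0,-0.0004,0.0052,0,0,0,0,-0.0004,0.0052,0,0,0,0,-0.0004,0.0052,0,0,0,0]

```text
time: 10.82
ee_pos: [0.5555, 0.0551, 0.0546]
eef_rot: [0.547, 0.448, -0.448, -0.547]
ft_force: [0.3, -0.8, 3.6]
width: 0.0157
```

```bash
python3 - <<'E'
from h import *
s=r.read_state();print(s['ft_force'],s['ee_pos'])
P=snap('wrist','w7')
cv2.imwrite('pics/w7b.png',cv2.resize(P['image'][120:270,150:370],None,fx=3.6,fy=3.6)[:,:,::-1])
E
```

```text
[ 0.28197499 -0.76763378  3.57593171] [0.55547396 0.05510744 0.0545673 ]
```

View pics/w7b.png

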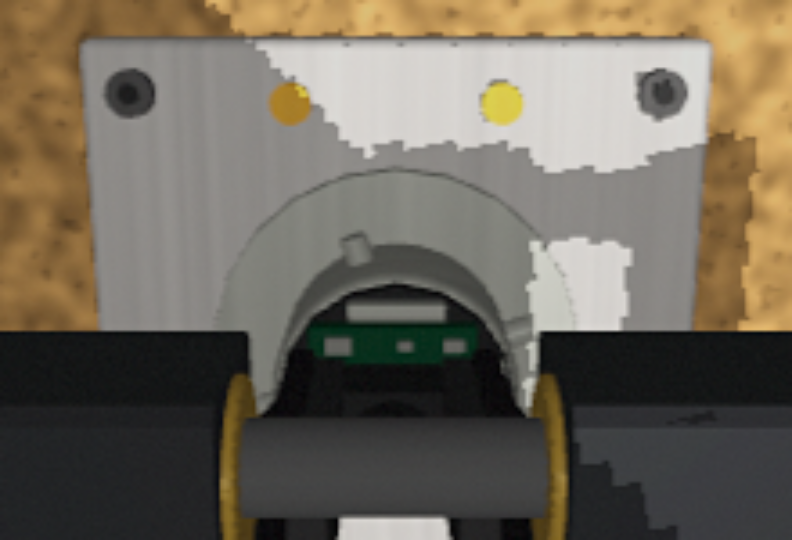

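There is contact at 3.6 N, at the height expected for the plate. I shift 0.6 mm away from the front stop, ease up slightly and open.

Request:
arm_command:
  deltas: [0.0004,-0.0006,-0.0007,0,0,0,0.0004,-0.0006,-0.0007,0,0,0]

```text
time: 11.12
ee_pos: [0.5557, 0.0553, 0.0547]
eef_rot: [-0.547, -0.448, 0.449, 0.547]
ft_force: [-0.8, -1.8, 3.9]
width: 0.0162
```

Request:
arm_command:
  deltas: [0,0,0,0,0,0,0,0,0,0,0,0,0,0,0,0,0,0,0,0,0,0,0,0,0,0,0,0,0,0,0,0,0,0,0,0]
  hand: 1

```text
time: 11.88
ee_pos: [0.5559, 0.0555, 0.0549]
eef_rot: [0.547, 0.448, -0.448, -0.547]
ft_force: [-0.0, 0.2, 0.0]
width: 0.0684
```

Request:
arm_command:
  deltas: [0,-0.05,0,0,0,0,0,-0.08,0,0,0,0,0,-0.08,0,0,0,0,0,-0.08,0,0,0,0]

```text
time: 12.38
ee_pos: [0.5556, 0.0552, 0.1342]
eef_rot: [-0.547, -0.448, 0.449, 0.547]
ft_force: [0.2, -0.0, -0.1]
width: 0.0868
```

```bash
python3 - <<'E'
from h import *
P=snap('wrist','w8');print(pose()[0])
c=np.array([.5573,.0556,.049]);t=np.radians(-11.3);u=np.array([np.cos(t),np.sin(t),0]);v=np.array([-u[1],u[0],0])
im=P['image'].copy();im=cv2.resize(im,None,fx=3,fy=3)
for a,b in [(1,1),(1,-1),(-1,1),(-1,-1)]:
    q=proj(P,c+[0,0,.004]+.014*(a*u+b*v));cv2.circle(im,(int(round(3*q[1]+1)),int(round(q[0]*3+1))),3,(255,0,0),-1)
q=proj(P,c+[0,0,.025]);cv2.circle(im,(int(round(3*q[1]+1)),int(round(q[0]*3+1))),3,(255,0,0),-1)
cv2.imwrite('pics/w8m.png',im[300:700,450:1100][:,:,::-1])
E
```

```text
[0.55538281 0.05525825 0.13387345]
```

View pics/w8m.png

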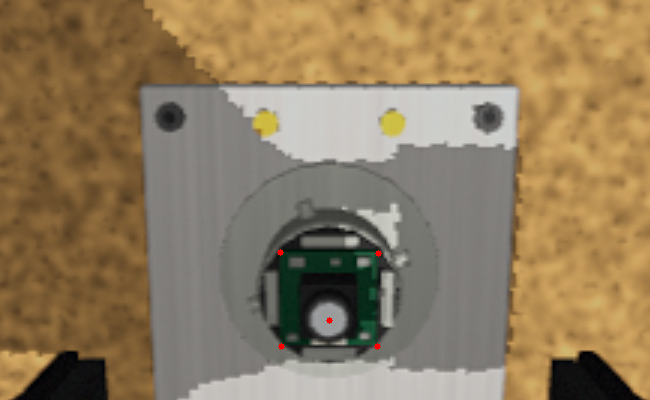

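The module lies centred, with the projected corners on the board corners within 1 px. Next I go above the collar.

```bash
python3 - <<'E'
from h import *
print(delta([.4714,-.235,.125],45))
E
```

```text
([-0.3011, 0.0091, 0.0255], [-0.06, 33.71, -0.05], np.float64(78.71))
```

Request:
arm_command:
  deltas: [-0.3,0.009,0.0255,0,33.7,0,-0.3,0.009,0.0255,0,33.7,0,-0.3,0.009,0.0255,0,33.7,0,-0.3,0.009,0.0255,0,33.7,0,-0.3,0.009,0.0255,0,33.7,0,-0.3,0.009,0.0255,0,33.7,0,-0.3,0.009,0.0255,0,33.7,0,-0.3,0.009,0.0255,0,33.7,0]

```text
time: 13.42
ee_pos: [0.4726, -0.2321, 0.1256]
eef_rot: [-0.653, -0.271, 0.271, 0.653]
ft_force: [0.1, 0.7, 0.3]
width: 0.0872
```

```bash
python3 - <<'E'
from h import *
P=snap('wrist','w9');print(pose()[0])
c=np.array([.4714,-.2353,0]);im=cv2.resize(P['image'],None,fx=3,fy=3)
for rad,z,col in [(.0335,.005,(255,0,0)),(.016,.034,(0,255,0)),(.03,.034,(255,255,0))]:
  for a in np.arange(0,2*np.pi,.3):
    q=proj(P,c+[rad*np.cos(a),rad*np.sin(a),z]);cv2.circle(im,(int(round(3*q[1]+1)),int(round(q[0]*3+1))),2,col,-1)
cv2.imwrite('pics/w9m.png',im[250:750,450:1100][:,:,::-1])
E
```

```text
[ 0.47262059 -0.23224392  0.12570169]
```

View pics/w9m.png

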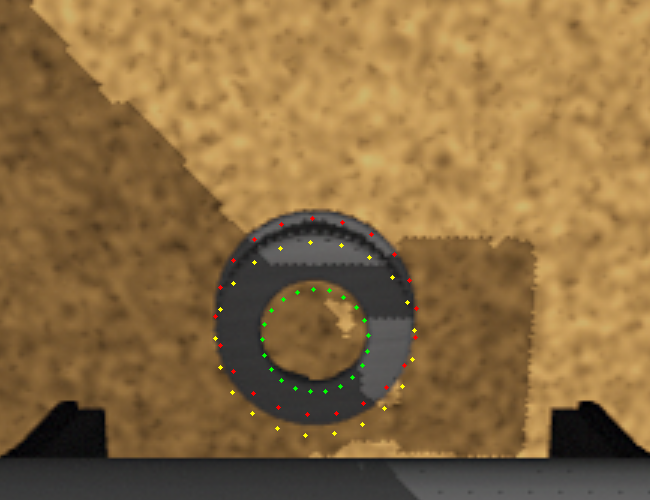

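The overlay sits about 3 mm off along tool z, probably because the arm was not settled. I re-measure now that it is still.

```bash
python3 - <<'E'
from h import *
P=snap('wrist','w10');print(pose()[0],r.read_state()['joint_vel'].round(3))
im=P['image']
g=cv2.cvtColor(im,cv2.COLOR_RGB2HSV)
m=((g[:,:,1]<80)&(g[:,:,2]<150)).astype(np.uint8);m[:150]=0;m[226:]=0;m[:,:215]=0;m[:,:]*=1;m[:,292:]=0
n,l,st,ce=cv2.connectedComponentsWithStats(m);k=1+np.argmax(st[1:,4]);print(st[k])
m=(l==k).astype(np.uint8)
cs,h=cv2.findContours(m,cv2.RETR_CCOMP,cv2.CHAIN_APPROX_NONE)
for i,c in enumerate(cs):
    if len(c)<30: continue
    hole=h[0][i][3]>=0
    if hole:
        w=np.array([ray(P,(y,x),.034)[:2] for x,y in c[:,0]]);(cc,rr)=cv2.minEnclosingCircle((w*1000).astype(np.float32));print('hole',cc,rr,w.mean(0))
        E=cv2.fitEllipse(c);print(E)
    else:
        # simulate: fit center so that silhouette matches: use bottom lip circle far side at image top
        c=c[:,0];top=c[c[:,1]<190]
        w=np.array([ray(P,(y,x),.005)[:2] for x,y in top])*1000
        A=np.c_[2*w,np.ones(len(w))];s=np.linalg.lstsq(A,(w**2).sum(1),rcond=None)[0];print('lip',s[:2],np.sqrt(s[2]+s[:2]@s[:2]))
cv2.imwrite('pics/w10m.png',cv2.resize(m*255,None,fx=1,fy=1))
E
```

```text
[ 0.47262864 -0.23246702  0.12580252] [ 0.001 -0.     0.006 -0.002 -0.001  0.     0.003]
[ 222  153   66   72 2854]
lip [ 468.69634562 -233.19762408] 32.377618376030476
hole (469.14068603515625, -233.41030883789062) 16.978710174560547 [ 0.46859895 -0.23310669]
((254.26988220214844, 192.4647216796875), (34.20918655395508, 36.66050720214844), 100.4311294555664)
```

```bash
python3 - <<'E'
from h import *
print(pose()[0],delta([.4687,-.2332,.0085],45))
E
```

```text
[ 0.47262864 -0.23246702  0.12580252] ([-0.0033, 0.1173, 0.0023], [-0.0, 0.14, 0.01], np.float64(45.14))
```

Request:
arm_command:
  deltas: [-0.003,0.04,0.002,0,0,0,-0.003,0.07,0.002,0,0,0,-0.003,0.07,0.002,0,0,0,-0.003,0.07,0.002,0,0,0]

```text
time: 14.02
ee_pos: [0.4696, -0.2342, 0.0571]
eef_rot: [0.653, 0.271, -0.271, -0.653]
ft_force: [-0.4, -0.5, 0.2]
width: 0.0866
```

```bash
python3 - <<'E'
from h import *
P=snap('wrist','w11');print(pose()[0],delta([.4687,-.2332,.0085],45))
E
```

```text
[ 0.46973098 -0.23444982  0.05731968] ([0.0001, 0.0488, 0.0017], [0.11, 0.04, 0.03], np.float64(45.04))
```

View pics/w11.png

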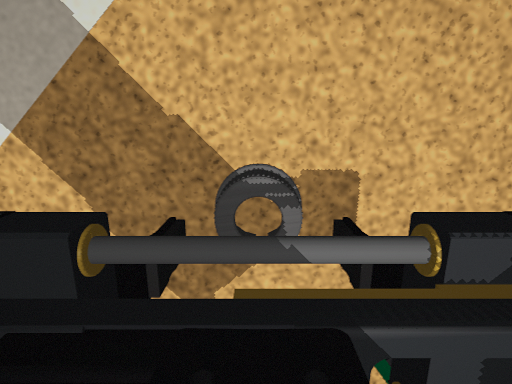

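The collar is centred between the jaws at column 259. I descend and grip it.

Request:
arm_command:
  deltas: [0,0.03,0.0015,0,0,0,0,0.048,0.0015,0,0,0,0,0.048,0.0015,0,0,0,0,0.048,0.0015,0,0,0]

```text
time: 14.58
ee_pos: [0.4683, -0.2335, 0.0088]
eef_rot: [0.654, 0.271, -0.27, -0.653]
ft_force: [0.5, 0.4, 0.5]
width: 0.0868
```

Request:
arm_command:
  deltas: [0,0.0005,0,0,0,0,0,0.0005,0,0,0,0,0,0.0005,0,0,0,0,0,0.0005,0,0,0,0,0,0.0005,0,0,0,0]
  hand: 0
  grip_force: 40

```text
time: 15.2
ee_pos: [0.4677, -0.2334, 0.0075]
eef_rot: [0.653, 0.271, -0.271, -0.653]
ft_force: [-1.1, -0.3, 1.9]
width: 0.0597
```

Request:
arm_command:
  deltas: [0,-0.05,0,0,0,0,0,-0.11,0,0,0,0,0,-0.11,0,0,0,0,0,-0.11,0,0,0,0]

```text
time: 15.7
ee_pos: [0.467, -0.2335, 0.1168]
eef_rot: [-0.653, -0.27, 0.271, 0.653]
ft_force: [-0.9, -0.3, -1.8]
width: 0.0591
```

```bash
python3 - <<'E'
from h import *
P=snap('wrist','w12');print(pose()[0],delta([.5573,.0556,.118],45))
np.savez('w12.npz',K=P['intrinsics'],HE=P['hand_eye'],image=P['image'])
Q=dict(intrinsics=P['intrinsics'],W=np.array(P['hand_eye']))
im=cv2.resize(P['image'],None,fx=3,fy=3)
# collar origin tool coords (0,.0075,-.0006); up = -y
for rad,z,col in [(.0335,.005,(255,0,0)),(.016,.034,(0,255,0)),(.03,.034,(255,255,0)),(.0335,0,(255,0,255))]:
  for a in np.arange(0,2*np.pi,.1):
    q=proj(Q,[rad*np.cos(a),.0075-z,-.0006+rad*np.sin(a)]);cv2.circle(im,(int(round(3*q[1]+1)),int(round(q[0]*3+1))),1,col,-1)
cv2.imwrite('pics/w12m.png',im[450:900,450:1100][:,:,::-1])
E
```

```text
[ 0.46666558 -0.23322451  0.11614498] ([0.2683, -0.0018, 0.1401], [-0.1, 0.0, -0.04], np.float64(45.0))
```

View pics/w12m.png

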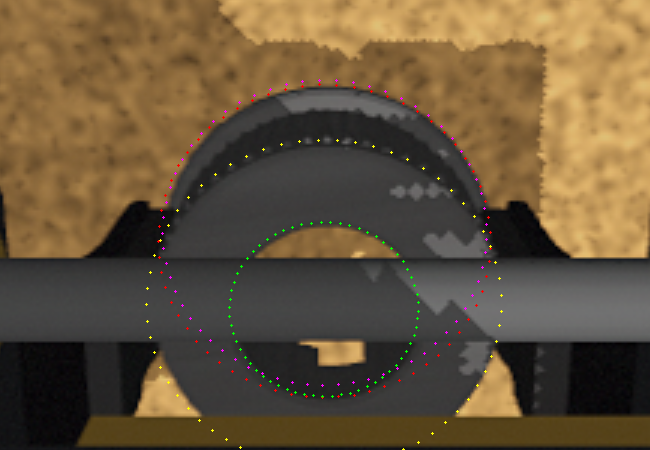

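```bash
python3 - <<'E'
from h import *
print(pose()[0],delta([.5564,.0565,.115],45))
E
```

```text
[ 0.46666558 -0.23322451  0.11614498] ([0.2683, 0.0012, 0.1414], [-0.1, 0.0, -0.04], np.float64(45.0))
```

Request:
arm_command:
  deltas: [0.268,0,0.1415,0,0,0,0.268,0,0.1415,0,0,0,0.268,0,0.1415,0,0,0,0.268,0,0.1415,0,0,0,0.268,0,0.1415,0,0,0,0.268,0,0.1415,0,0,0,0.268,0,0.1415,0,0,0]

```text
time: 16.62
ee_pos: [0.5561, 0.0558, 0.1158]
eef_rot: [-0.653, -0.27, 0.272, 0.653]
ft_force: [-0.1, -0.7, -1.1]
width: 0.0596
```

Request:
arm_command:
  deltas: [0,0,0,0,0,0,0,0,0,0,0,0]

```text
time: 16.88
ee_pos: [0.5569, 0.0548, 0.1171]
eef_rot: [0.654, 0.27, -0.27, -0.653]
ft_force: [-0.6, -0.3, -1.8]
width: 0.0597
```

```bash
python3 - <<'E'
from h import *
P=snap('wrist','w13');print(pose()[0],delta([.5564,.0565,.085],45))
im=cv2.resize(P['image'],None,fx=3,fy=3)
c=np.array([.5573,.0556,0])
for rad,z,col in [(.036,.02,(255,0,0)),(.02175,.0425,(0,255,0)),(.007,.074,(0,255,0))]:
  for a in np.arange(0,2*np.pi,.1):
    q=proj(P,c+[rad*np.cos(a),rad*np.sin(a),z]);cv2.circle(im,(int(round(3*q[1]+1)),int(round(q[0]*3+1))),1,col,-1)
cv2.imwrite('pics/w13m.png',im[350:900,400:1150][:,:,::-1])
E
```

```text
[0.55694445 0.05505624 0.11723334] ([0.0006, 0.0322, 0.0014], [0.02, -0.09, -0.02], np.float64(44.91))
```

View pics/w13m.png

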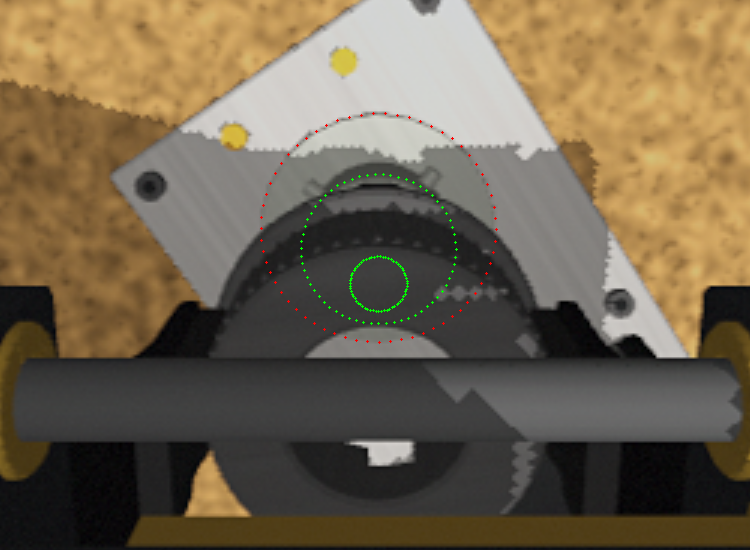

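The overlay matches the seat circle. I lower the collar over the lens to just above the post's chamfer.

Request:
arm_command:
  deltas: [0.0006,0.03,0.0012,0,0,0,0.0006,0.05,0.0012,0,0,0,0.0006,0.055,0.0012,0,0,0,0.0006,0.058,0.0012,0,0,0,0.0006,0.058,0.0012,0,0,0]

```text
time: 17.55
ee_pos: [0.5569, 0.0576, 0.0599]
eef_rot: [0.653, 0.271, -0.27, -0.653]
ft_force: [0.5, 0.5, -0.9]
width: 0.0591
```

```bash
python3 - <<'E'
from h import *
print(delta([.5564,.0565,.05],45),r.read_state()['ft_force'],r.read_state()['joint_positions'])
P=snap('wrist','w14')
cv2.imwrite('pics/w14m.png',cv2.resize(P['image'],None,fx=3,fy=3)[350:900,400:1150][:,:,::-1])
E
```

```text
([-0.0012, 0.0099, -0.0004], [0.03, 0.01, 0.03], np.float64(45.01)) [ 0.48520074  0.5068052  -0.89805587] [ 0.54409534  0.4985036  -0.89467166  1.77718037  0.43740098  1.0776158
  0.28152075]
```

View pics/w14m.png

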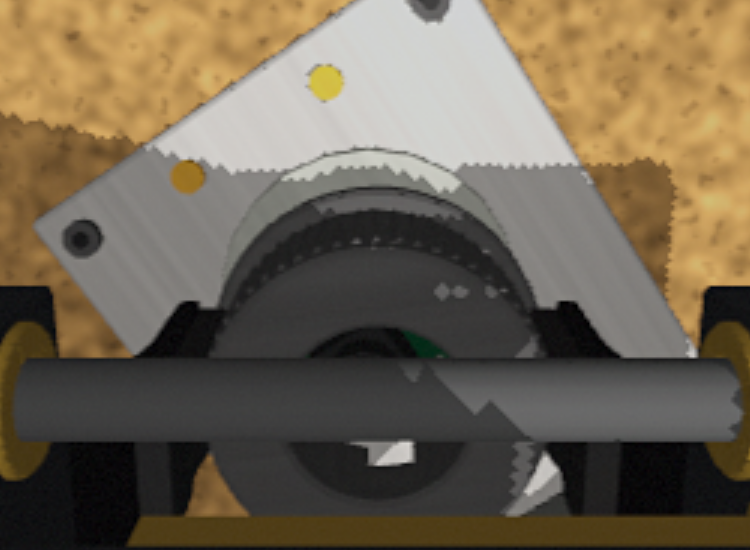

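The collar sits about 1–2 mm too far along +x of the tool, seen against the seat circle, and the pose reading says the same. I correct that and go lower.

Request:
arm_command:
  deltas: [-0.0012,0.004,-0.0004,0,0,0,-0.0012,0.009,-0.0004,0,0,0,-0.0012,0.013,-0.0004,0,0,0,-0.0012,0.013,-0.0004,0,0,0]

```text
time: 18.1
ee_pos: [0.5557, 0.0564, 0.0459]
eef_rot: [-0.653, -0.27, 0.271, 0.653]
ft_force: [-0.3, -0.1, -0.6]
width: 0.0591
```

```bash
python3 - <<'E'
from h import *
s=r.read_state();print(delta([.5564,.0565,.04],45),s['ft_force'],s['torque'],s['ee_pos'])
E
```

```text
([0.0006, 0.0059, -0.0004], [-0.03, 0.02, -0.03], np.float64(45.02)) [-0.33716487 -0.11196535 -0.59679445] [ 0.07801822 -0.15240001 -0.02065268] [0.5557368  0.05635627 0.04591511]
```

The collar passed the post's chamfer without contact. I go down onto the pins.

Request:
arm_command:
  deltas: [0.0003,0.003,-0.0002,0,0,0,0.0003,0.006,-0.0002,0,0,0,0.0003,0.008,-0.0002,0,0,0,0.0003,0.008,-0.0002,0,0,0]

```text
time: 18.6
ee_pos: [0.5566, 0.0565, 0.0395]
eef_rot: [0.654, 0.271, -0.271, -0.653]
ft_force: [-6.0, -2.0, 16.5]
width: 0.0595
```

The collar rests on the pins at 16.5 N. I sweep it in small turns and watch for the force to drop.

Request:
arm_command:
  deltas: [0.0001,-0.0004,0,0,4,0,0.0002,-0.0004,0,0,8,0,0.0003,-0.0004,0,0,12,0]

```text
time: 18.98
ee_pos: [0.5574, 0.0563, 0.0397]
eef_rot: [0.679, 0.201, -0.2, -0.678]
ft_force: [-0.7, -1.6, 7.1]
width: 0.0594
```

Request:
arm_command:
  deltas: [0.0001,0,0,0,4,0,0.0002,0,0,0,8,0,0.0003,0,0,0,12,0]

```text
time: 19.35
ee_pos: [0.5574, 0.0563, 0.0397]
eef_rot: [0.696, 0.128, -0.128, -0.695]
ft_force: [-2.8, -2.9, 9.9]
width: 0.0592
```

Request:
arm_command:
  deltas: [0.0001,0,0,0,4,0,0.0002,0,0,0,8,0,0.0003,0,0,0,12,0]

```text
time: 19.73
ee_pos: [0.5577, 0.0563, 0.0394]
eef_rot: [0.705, 0.055, -0.054, -0.705]
ft_force: [-1.6, -1.3, 3.2]
width: 0.0594
```

Request:
arm_command:
  deltas: [0.0001,0,0,0,4,0,0.0002,0,0,0,8,0,0.0003,0,0,0,12,0]

```text
time: 20.1
ee_pos: [0.5573, 0.057, 0.0387]
eef_rot: [0.707, -0.019, 0.019, -0.707]
ft_force: [-0.5, -0.0, -2.1]
width: 0.0595
```

The force fell to about -2 N, so the collar may have dropped. I test by going straight down 3 mm.

Request:
arm_command:
  deltas: [0,0.0015,0,0,0,0,0,0.003,0,0,0,0,0,0.003,0,0,0,0]

```text
time: 20.48
ee_pos: [0.5573, 0.0569, 0.0355]
eef_rot: [-0.707, 0.018, -0.018, 0.707]
ft_force: [0.6, -0.5, -0.8]
width: 0.0595
```

```bash
python3 - <<'E'
from h import *
s=r.read_state();print(s['ft_force'].round(2),s['torque'].round(2),s['ee_pos'].round(4),delta([.5573,.0565,.03]))
E
```

```text
[ 0.63 -0.46 -0.76] [ 0.   -0.05 -0.  ] [0.5573 0.0569 0.0355] ([0.0, 0.0055, -0.0004], [-0.0, -0.0, -0.01], np.float64(-2.94))
```

The keyways have engaged: the rim is near 28 mm with no torque. I push the collar home in steps.

Request:
arm_command:
  deltas: [0,0.0015,0,0,0,0,0,0.003,0,0,0,0,0,0.004,0,0,0,0,0,0.004,0,0,0,0]

```text
time: 20.98
ee_pos: [0.5574, 0.057, 0.0317]
eef_rot: [0.707, -0.018, 0.018, -0.707]
ft_force: [-0.0, -0.8, -1.1]
width: 0.0592
```

Request:
arm_command:
  deltas: [0,0.0015,0,0,0,0,0,0.003,0,0,0,0,0,0.0045,0,0,0,0,0,0.0045,0,0,0,0]

```text
time: 21.48
ee_pos: [0.5574, 0.057, 0.0275]
eef_rot: [0.707, -0.018, 0.018, -0.707]
ft_force: [-3.6, -1.1, 5.7]
width: 0.0594
```

Request:
arm_command:
  deltas: [0,0.001,0,0,0,0,0,0.002,0,0,0,0,0,0.0025,0,0,0,0,0,0.0025,0,0,0,0]
  grip_force: 55

```text
time: 21.98
ee_pos: [0.5575, 0.057, 0.0274]
eef_rot: [0.708, -0.018, 0.019, -0.706]
ft_force: [-16.0, -3.9, 35.8]
width: 0.0595
```

```bash
python3 - <<'E'
from h import *
s=r.read_state();print(s['ft_force'].round(2),s['torque'].round(2),s['ee_pos'].round(4),s['width'])
P=snap('wrist','w15')
cv2.imwrite('pics/w15m.png',cv2.resize(P['image'],None,fx=3,fy=3)[350:900,400:1150][:,:,::-1])
P=snap('side');cv2.imwrite('pics/s15.png',cv2.resize(P['image'][160:270,190:330],None,fx=5,fy=5,interpolation=cv2.INTER_CUBIC)[:,:,::-1])
E
```

```text
[-16.    -3.87  35.76] [-0.85  3.55  0.02] [0.5575 0.057  0.0274] 0.05953029975593193
```

View pics/w15m.png

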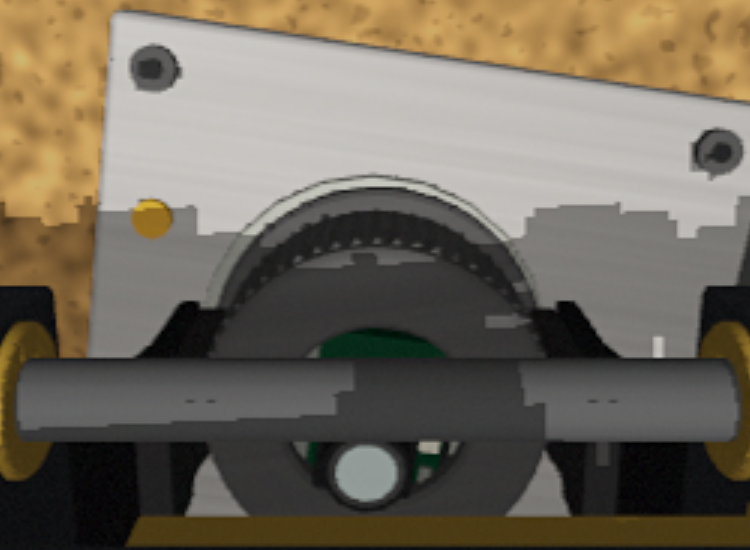

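View pics/s15.png

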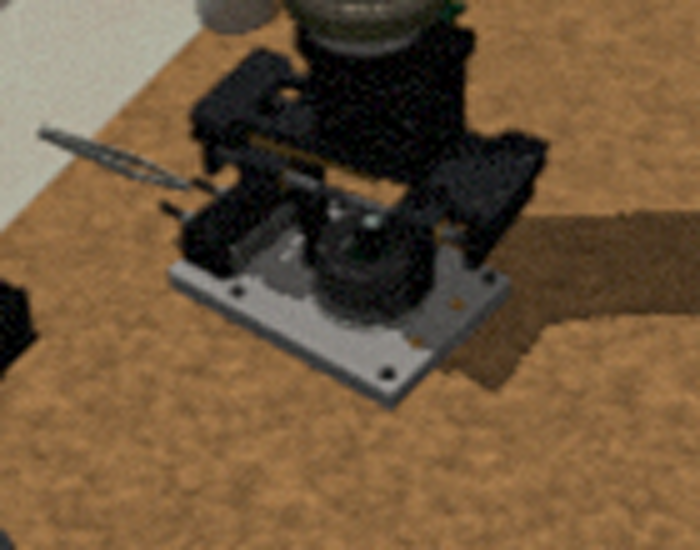

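The collar met a hard stop at TCP 27.4 mm, against about 39.6 mm on the pins. The 12.2 mm between them fits 32.5 to 20 mm, so it is home. I ease the push and side load a little and check that it holds.

Request:
arm_command:
  deltas: [-0.0004,-0.001,0,0,0,0,-0.0004,-0.001,0,0,0,0,-0.0004,-0.001,0,0,0,0,-0.0004,-0.001,0,0,0,0]

```text
time: 22.58
ee_pos: [0.5575, 0.057, 0.0274]
eef_rot: [0.707, -0.018, 0.019, -0.707]
ft_force: [-8.5, -2.6, 21.0]
width: 0.0596
```

```bash
python3 - <<'E'
from h import *
s=r.read_state();print(s['ft_force'].round(2),s['torque'].round(2),s['ee_pos'].round(4),s['width'],abs(s['joint_vel']).max())
print(R.from_quat(s['eef_rot']).as_matrix().round(3))
P=snap('wrist')
print(proj(P,[.5573,.0556,.070]),proj(P,[.5573+.0112*np.cos(-.197),.0556+.0112*np.sin(-.197),.052]))
cv2.imwrite('pics/w16m.png',cv2.resize(P['image'],None,fx=3,fy=3)[350:900,400:1150][:,:,::-1])
P=snap('top');cv2.imwrite('pics/t16.png',P['image'][:,:,::-1])
E
```

```text
[-8.45 -2.63 20.95] [-0.5   1.93 -0.01] [0.5575 0.057  0.0274] 0.059612434143769245 0.0017031573746080658
[[ 0.999  0.001  0.052]
 [-0.052 -0.001  0.999]
 [ 0.001 -1.    -0.001]]
[271.84815152 256.67078991] [257.20177607 278.32158951]
```

View pics/w16m.png

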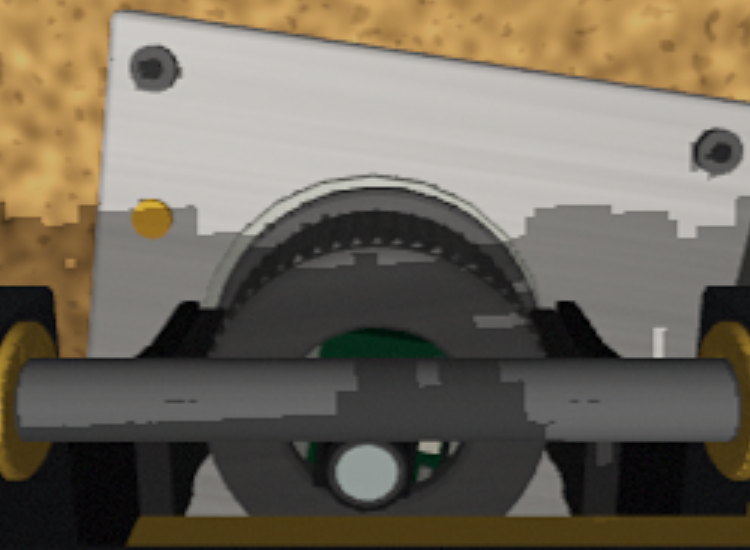

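View pics/t16.png

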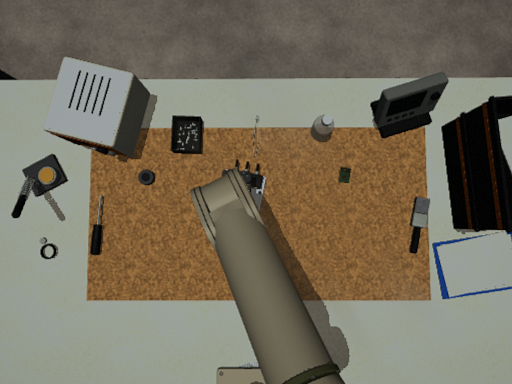

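The lens is within about 1 mm of its predicted place: zoom pixel (367,472) against (370,466). The tool is level, the height did not change when I eased the push, and the other things show unmoved in the top view. I hand in.

```bash
python3 -c "
from bench import r
print(r.close_job());s=r.read_state();print(s['time'],s['ee_pos'],s['ft_force'])"
```

```text
the job is handed in; nothing more can be done
None
the job is handed in; nothing more can be done
```

The job is handed in, at about 22.7 s on the robot's clock, with the robot still holding the collar pushed home. The hand-in reports no verdict, and I got no state reading after it.

- **Module:** I gripped the lens holder and set the module between the stops with the plug towards the cable block, then let go. Afterwards the projected board corners matched the picture within about 1 px.
- **Collar:** I put it on the pins and turned it about 48°. The force dropped and it went down freely, then I pushed it home.
- **Last checks:**
  - The collar stopped hard 12.2 mm below its height on the pins, against 12.5 mm nominal, and stayed there when I eased the push from 36 to 21 N.
  - The tool is level, and the grip width is 59.6 mm.
  - The lens, seen through the window, is within about 1 mm of where it should be.
  - The other things on the bench look unmoved in the top camera.
- **What disagreed:**
  - My first collar position was about 3 mm off. I measured it again with the arm at rest before gripping.
  - A side load of about 8 N remained on the held collar.
  - In the first pictures the networks reported some things in the wrong place, so I found positions from the pictures.

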